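# Take the top drive case out of the stock rack and bar the rack again

## Task

Push the top drive case (green label) from behind, on its own, until its front sticks out of the stock rack while it still lies flat on the pile, then grip it there, lift it off and lay it flat on the blue mat, wholly on it and lengthwise, without dropping it. Then lay the yellow retaining bar centrally across the rack so that it rests level in the forks of both cheeks. Leave the other two cases where they are in the rack and the other things on the bench alone.

Things in the scene. Friction and masses are not known exactly. Their poses are not given: they have to be found in the camera images.
- rack: Fixed stock rack: grey plinth 160 (x) x 90 (y) x 40 mm with two blue upright cheeks, a pile of three cases between them. Origin at the underside's centre, up to 20 mm below the bench top (plinth sunk in). x points from its front (robot side) to its open back. The pile's floor is at z = 40 mm, the full pile's top at 100. Behind the pile, above the plinth, is free space.
- rack_front (a point): Middle of the pile's front edge, at pile floor height: rack x = -70, y = 0, z = 40 mm. Cheeks: inner faces at y = +-32 mm, 6 mm thick, rack x -70 to +70 mm, tops level with the full pile's top: no room for fingers beside the cases. A low blue lip (rack x -73 to -78, 46 mm wide, its top at rack z = 74 mm) holds back the two lower cases only.
- rack_seat (a point): Point midway between the two forks, at the height of their floors; axes as the rack's; at rack x = -20, y = 0, z = 110 mm. Each fork stands on its cheek (y = +-35 mm), opens upward, is 20 mm wide in x at the floor, and its two prongs are 21 mm tall and flare outward. The bar lies along y across both.
- case_top: Top one of three equal flat aluminium drive cases with black ends stacked in the rack, the one with a green label: 140 (x) x 60 (y) x 20 (z) mm, about 0.2 kg. Origin at the centre of its underside; x along its length, its -x end at the rack's front.
- case_mid: Middle case of the pile, same size, white label; to stay where it is. Origin at the centre of its underside.
- case_low: Bottom case of the pile, same size, white label; to stay where it is. Origin at the centre of its underside.
- mat: Fixed blue antistatic mat, 240 (x, its length) x 150 (y) x 3 mm thick. Origin at the centre of its underside, on the bench.
- bar_center (a point): Centre of the bar: middle of its length, 7 mm inside every long face; axes as the bar's.
- bar: Loose yellow square retaining bar with black ends, 130 (x, its length) x 14 x 14 mm, about 0.12 kg, lying on the bench between rack and mat. Origin at the centre of its underside.
- tape: Cardboard tape ring, 90 mm across, 22 mm high, loose; leave alone. Origin at the centre of its underside.
- driver: Screwdriver with red handle, 170 mm long, loose; leave alone.
- mug: White mug, 76 mm across, 85 mm high, loose; leave alone. Origin at the centre of its underside.
- spray: Blue bottle, 56 mm across, 140 mm high, loose; leave alone. Origin at the centre of its underside.
- jar: Clear jar with black cap, 60 mm across, 60 mm high, loose; leave alone. Origin at the centre of its underside.
- adapter: Black power adapter, 100 x 45 x 30 mm, loose; leave alone. Origin at the centre of its underside.
Things that resemble listed ones, but are neither listed nor needed, are in the scene too. What is shaped like the case_top but pink or red is not meant.

How it is judged:
On the way, in this order (a step that is already met when the one before it is completed fails the run):
1. the top case has been pushed 35 to 85 mm out of the front of the rack and still lies flat on the pile (x of case_top in the frame of rack between -0.085 and -0.035 m and z of case_top in the frame of rack between 0.074 and 0.086 m and angle between case_top's own z axis and vertical below 0.1 rad), for 0.2 s.
2. the top case has been gripped and lifted clear of the rack (25 mm or more) (z of case_top in the frame of rack above 0.105 m and contact force between the fingers and case_top above 1 N), for 0.1 s.
3. the case lies flat on the blue mat, released (x of case_top in the frame of mat between -0.05 and 0.05 m and y of case_top in the frame of mat between -0.045 and 0.045 m and z of case_top in the frame of mat between -0.002 and 0.009 m and angle between case_top's own z axis and vertical below 0.08 rad and angle between the x axis of case_top and the x axis of mat, either way round below 0.35 rad and contact force between the fingers and case_top below 0.2 N), for 0.2 s.
At the end, for the whole second after the job is handed in: Green-label case at rest flat on the mat: centre within 50 mm along and 45 mm across, length within 0.35 rad of the mat's. Bar at rest in both forks: centre within 6 mm (rack x), 26 mm (y) and 4-11 mm above rack_seat, within 0.12 rad of rack y. Lower cases within 15 mm of their starts (x of case_top in the frame of mat between -0.05 and 0.05 m and y of case_top in the frame of mat between -0.045 and 0.045 m and z of case_top in the frame of mat between -0.002 and 0.009 m and angle between case_top's own z axis and vertical below 0.08 rad and angle between the x axis of case_top and the x axis of mat, either way round below 0.35 rad and x of bar_center in the frame of rack_seat between -0.006 and 0.006 m and y of bar_center in the frame of rack_seat between -0.026 and 0.026 m and z of bar_center in the frame of rack_seat between 0.004 and 0.011 m and angle between the x axis of bar and the y axis of rack, either way round below 0.12 rad and linear speed of each of case_top, bar below 0.02 m/s and angular speed of each of case_top, bar below 0.2 rad/s and distance of each of case_mid, case_low from where it was at the start of the episode below 0.015 m); the robot touches nothing.
It fails at once if a lower case is shifted by more than 15 mm (distance of any of case_mid, case_low from where it was at the start of the episode above 0.015 m).
It fails at once if the top case or the bar is dropped (moves faster than 0.55 m/s while the fingers do not touch it) ((linear speed of case_top above 0.55 m/s and contact force between the fingers and case_top below 0.2 N) or (linear speed of bar above 0.55 m/s and contact force between the fingers and bar below 0.2 N)).
It fails at once if the top case tips by more than 0.8 rad (angle between case_top's own z axis and vertical above 0.8 rad).
It fails at once if another thing on the bench is moved by more than 30 mm (distance of any of tape, driver, mug, spray, jar, adapter from where it was at the start of the episode above 0.03 m).
It also fails if it takes over 66 s, if anything falls off the work surface, if the arm or the gripper's body presses on something with over 40 N, if the wrist force passes 120 N, or if a joint passes its speed limit or range.

## Robot

A 6-joint arm with a two-finger parallel gripper is mounted at the origin on the work surface. World frame = base frame: x ahead of the robot, y to its left, z up, the work surface at z = 0. Lengths are in m, angles in rad, forces in N, time in s.
With the tool pointing down it reaches from about 0.225 to 0.875 m from the base axis. Payload 3.4 kg.
Tool frame: the origin (TCP) lies midway between the tips of the shut fingers; the grasp point (between the pads) lies 19 mm behind it (manip.grasp_offset is the distance from the TCP to the grasp point, in m); x points along the fingers, y is the direction in which the jaws open and shut, and the axes are right-handed (so a half turn about x gives the same grasp; the last joint's range is limited). The gripper opens to 85 mm and grips with 20 to 120 N. Pads are 22 mm wide; open, the fingers measure 114 mm over their backs; the gripper's body (76 mm by 85 mm) begins 54 mm behind the grasp point. The pads swing forward as they close: fully open they stand 13 mm farther back than shut.
Start: joints at [1.115, 0.276, 1.505, -0, 1.361, -0.121], TCP at [0.189, 0.543, 0.231] pointing down, gripper open.
Joint ranges: [-2.89, 2.89], [-0.75, 2.08], [0.22, 2.7], [-1.18, 4.32], [0.11, 2.71], [-2.7, 2.7]. Speed limits (rad/s): [2.57, 2.57, 3.14, 3.14, 3.14, 3.14].

## Interface

Orientations are given as a unit quaternion [w, x, y, z].
In Python, from rig import manip gives the robot as it stands.
- The arm moves only by the shell command python3 -m creep 'ROWS' [OPENING] [FORCE]. ROWS is a JSON object of lists of equal length, an entry for each row: "delta_pos": the shift along the tool's x, y, z in cm, a list of three; "dr": the turn, a rotation vector about the tool's x, y, z in rad, a list of three. In form: {"delta_pos": [[dx, dy, dz], ...], "dr": [[rx, ry, rz], ...]}. A call has 1 to 10 rows; each row is the pose to reach, as a shift and turn from the pose commanded when the call began, along the tool's axes at that moment; what a row does not reach only later rows make up. A row lasts 1/10 s, in which the tool goes at most 50 mm and 8.59 degrees, less where a joint would pass 70% of its speed; a pose out of reach is approached as far as the arm can. A call with a gripper value outside its range is refused whole. OPENING is the opening, from -1 (shut) to 1 (fully open), set as the call begins (- or left out, the last holds). The fingers move at their own pace and stop on an object; FORCE is the grip in N (left out, the last holds). Time passes only in rows, so rows that repeat a pose let the fingers close. It gives the time, the measured TCP pose, the force and the opening at its end, in the units of the state.
- manip.get_state(): the state, without advancing time (a new reading comes with each control period).
- manip.get_image(name): name is "scene" or "top"; returns a dict with "pixels" (420x560x3 uint8, blue, green, red), "depth" (420x560 float32, m along the optical axis (not along the pixel's ray), 0 where there is no reading), "intrinsics" (3x3 intrinsics, pixels), "k1" (the pictures are not rectified: a ray, as slopes to the right and down, at radius r is drawn at 1 + k1 r^2 times it, then the intrinsics apply), "rvec" (rotation vector, rad) and "tvec" (3), from world to camera coordinates, as OpenCV has them. Camera axes: x right, y down, z forward; pixel columns grow to the right and rows downward; lengths in m; the calibration is good to about 2 mm. A picture is of the moment at which its call begins.
- manip.sign_off(): hands the job in, once; it reports no verdict.
The state is a dict: "clock": time; "qpos": joint angles; "qd": joint speeds; "effort": joint torques, N m; "position": TCP position; "ee_rot": TCP orientation; "contact_force": force on the tool from outside, world axes, zero at the start; "moment": the same for the moment, N m; "width": finger opening in m.
Only numpy, scipy, OpenCV 4.12 (cv2) and the standard library are available. Lean on these libraries where they do the work, as an engineer would, in place of code of your own. Each camera call takes 0.05 s, during which the arm holds its last target. There are 200 camera calls.

## Working session

There is one attempt and no reset: what is moved stays moved. The work goes in short steps, Python scripts to look and compute and a shell command to move; the robot and the scene stay as the last step left them, time stands still between calls to the robot, and variables do not carry over. Pictures are saved under pics/ and viewed, about 8 in all and at most 12, crops included, and the job is handed in when it is done.

```bash
mkdir -p pics; ls; cat > h.py <<'E'
import numpy as np, cv2
from rig import manip
def img(n):
    d=manip.get_image(n); return d
def cast(d,u,v,z):
    K=np.array(d["intrinsics"]);k=d["k1"];R=cv2.Rodrigues(np.array(d["rvec"],float))[0];t=np.array(d["tvec"],float)
    n=cv2.undistortPoints(np.array([[[u,v]]],float),K,np.array([k,0,0,0.]))[0,0]
    r=R.T@np.array([n[0],n[1],1]);o=-R.T@t
    return o+r*(z-o[2])/r[2]
def cloud(d):
    K=np.array(d["intrinsics"]);k=d["k1"];R=cv2.Rodrigues(np.array(d["rvec"],float))[0];t=np.array(d["tvec"],float).ravel()
    v,u=np.mgrid[0:420,0:560].astype(float)
    n=cv2.undistortPoints(np.stack([u,v],-1).reshape(-1,1,2),K,np.array([k,0,0,0.])).reshape(420,560,2)
    D=np.array(d["depth"]);P=np.dstack([n*D[...,None],D])
    return (P-t)@R, D>0
E
python3 - <<'E'
from h import *
for n in("scene","top"):
    d=img(n);cv2.imwrite(f"pics/{n}0.png",d["pixels"])
    np.savez(f"{n}0.npz",**d)
    R=cv2.Rodrigues(np.array(d["rvec"],float))[0]
    print(n,d["k1"],np.round(np.array(d["intrinsics"]).ravel(),1),-R.T@np.array(d["tvec"]).ravel())
print(manip.get_state())
print(manip.grasp_offset)
E
```

```text
pics
scene 0.032924340663079844 [498.9   0.  283.7   0.  498.9 208.1   0.    0.    1. ] [ 1.43309031 -0.55082583  0.93802893]
top -0.00837748989084206 [390.6   0.  276.    0.  390.6 208.4   0.    0.    1. ] [0.28004973 0.0030196  1.11347077]
{'clock': 0.1, 'qpos': array([ 1.11496217e+00,  2.76573327e-01,  1.50597030e+00,  3.70416324e-05,
        1.36071812e+00, -1.21048023e-01]), 'qd': array([ 0.00117949, -0.00287676, -0.00256848,  0.00054938,  0.00037908,
        0.00069137]), 'effort': array([ 1.17170624e-03, -4.17703378e+01, -2.46404707e+01, -5.31998910e-05,
        5.85408052e-03, -1.53539423e-05]), 'position': array([0.18874389, 0.54266021, 0.23051695]), 'ee_rot': array([ 0.69704233,  0.11725334,  0.69740261, -0.11837753]), 'contact_force': array([ 0.51097415, -0.72490322, -1.14781157]), 'moment': array([-0.00309665, -0.02511042,  0.01084208]), 'width': 0.0857127039376895}
0.0187
```

View pics/scene0.png

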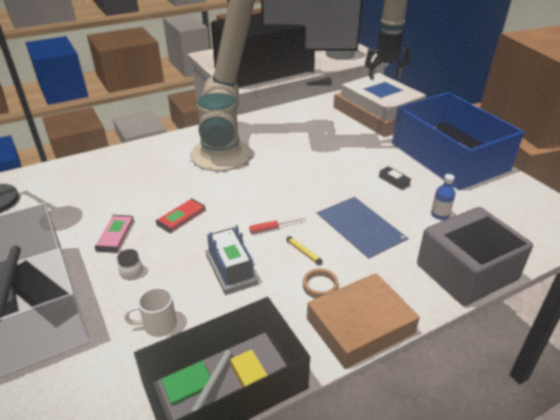

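View pics/top0.png

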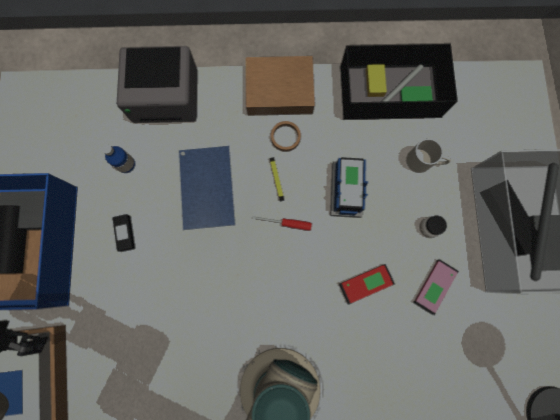

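The top view shows the rack at about (349,185), the mat at (207,188) and the bar at (277,179). Three things could be taken for the green-label case:
- the white case in the rack, at top (349,185) / scene (232,253)
- the red one at top (367,284)
- the pink one at top (436,287)

I choose the white/aluminium one in the rack and check it in a close crop.

```bash
python3 - <<'E'
from h import *
s=dict(np.load("scene0.npz"));t=dict(np.load("top0.npz"))
a=cv2.resize(s["pixels"][215:300,190:280],None,fx=4.4,fy=5,interpolation=cv2.INTER_CUBIC)
b=cv2.resize(t["pixels"][145:225,315:385],None,fx=5.3,fy=5.3,interpolation=cv2.INTER_CUBIC)
h=max(a.shape[0],b.shape[0]);pad=lambda i:cv2.copyMakeBorder(i,0,h-i.shape[0],0,0,0)
cv2.imwrite("pics/crop1.png",np.hstack([pad(a),pad(b)]))
P,ok=cloud(t)
g=cv2.cvtColor(t["pixels"],cv2.COLOR_BGR2HSV)
def rep(name,m,z,roi):
    mm=np.zeros_like(m);u0,v0,u1,v1=roi;mm[v0:v1,u0:u1]=m[v0:v1,u0:u1]
    mm=mm.astype(np.uint8);n,l,st,c=cv2.connectedComponentsWithStats(mm);i=1+st[1:,4].argmax()
    cs=cv2.findContours((l==i).astype(np.uint8),cv2.RETR_EXTERNAL,2)[0][0]
    q=np.array([cast(t,x,y,z)[:2] for x,y in cs[:,0]],np.float32)
    r=cv2.minAreaRect(q);print(name,st[i],np.round(r[0],4),np.round(r[1],4),round(r[2],2), "zmed",np.median(P[...,2][l==i]),cv2.boxPoints(r).round(4).tolist())
H,S,V=g[...,0],g[...,1],g[...,2]
rep("mat",(H>95)&(H<125)&(S>70),.003,(165,130,250,240))
rep("bar",(H>20)&(H<38)&(S>100),.014,(260,150,300,210))
rep("label",(H>40)&(H<85)&(S>100),.1,(325,150,375,220))
top=(P[...,2]>.07)&(P[...,2]<.096)
rep("case",(S<60)&(V>120),.09,(325,150,375,220))
Z=P[...,2][150:222:3,325:375:3];print((Z*1000).astype(int))
E
```

```text
mat [ 180  146   54   83 3812] [0.5603 0.2024] [0.2363 0.1455] 4.21 zmed 0.003930644930649674 [[0.43709999322891235, 0.2662000060081482], [0.44780001044273376, 0.12110000103712082], [0.6834999918937683, 0.13850000500679016], [0.6728000044822693, 0.28360000252723694]]
bar [270 161  13  36 160] [ 0.577  -0.0034] [0.109  0.0126] 11.97 zmed 0.014701575882221173 [[0.5224000215530396, -0.00860000029206276], [0.5250999927520752, -0.020899999886751175], [0.631600022315979, 0.0017000000225380063], [0.6290000081062317, 0.014000000432133675]]
label [346 167  12  17 195] [ 0.5585 -0.2054] [0.0296 0.0453] 86.79 zmed 0.08194516709085685 [[0.535099983215332, -0.21889999508857727], [0.580299973487854, -0.22139999270439148], [0.5819000005722046, -0.19179999828338623], [0.5367000102996826, -0.18930000066757202]]
case [ 325  150   50   70 1204] [ 0.5364 -0.2016] [0.1345 0.195 ] 87.36 zmed 0.0008425028271507206 [[0.4359000027179718, -0.26440000534057617], [0.6306999921798706, -0.2732999920845032], [0.636900007724762, -0.1388999968767166], [0.44209998846054077, -0.12999999523162842]]
[[  0   2  -1   0   
[... 984 characters left out ...]
  6  21  75 110  80  80  84  80  83  81  81  93   3   0   0]
 [  0   1   2  23  78  77  83  84  81  85  82  78  81 104  -1   1   2]
 [ -2   1   8  20  81  79  82  82  84  81  80  86  80  89   1   0  -1]
 [  1   0   9  24  82  80  82  79  79  83  80  81  81  80   3   0   0]
 [  3  -4   9  23  80  79  83  81  79  82  78  79  82  80   0  -4   0]
 [  1   0  20  25  82  81  81  78  80  80  81  84  85  81  -2  -2  -2]
 [  0   3  17  27  32  43  45  48  50  54  56  61  66  -2  -1   2   0]
 [ -2   2  19  21  20  46  42  47  49  55  57  22  24   0   2   2  -1]
 [  2   3   1   0   3   4  11  14  17  20  18  22  19   5   2   1   5]
 [  1   2   1   1  -3   0   0  -2   0  -1   0  -3  -2   2   1   2   1]]
```

View pics/crop1.png

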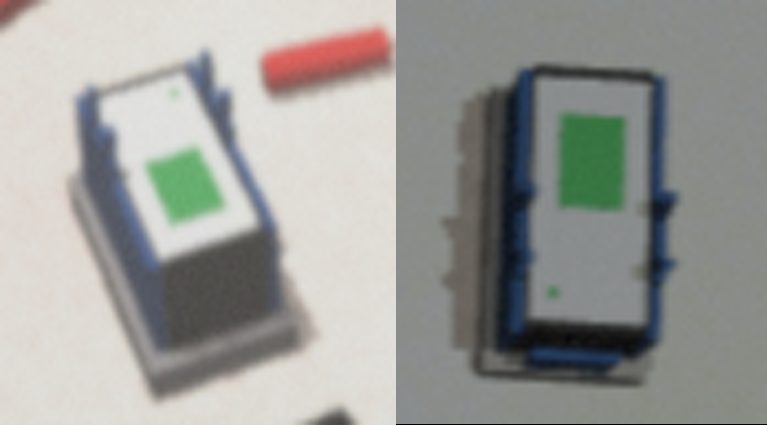

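The crop confirms it: white case with a green label in the blue-cheeked rack, black ends, and its front (with the lip) toward the robot. The forks sit nearer the front. Next I measure the rack pose.

```bash
cat >> h.py <<'E'
from scipy.spatial.transform import Rotation as Ro
def go(p,yaw):
    """TCP target p (world), jaw axis yaw deg (mod 180), tool down -> delta cm, dr"""
    s=manip.get_state();q=s["ee_rot"];R=Ro.from_quat([q[1],q[2],q[3],q[0]])
    best=None
    for k in(0,180):
        y=np.array([np.cos(np.radians(yaw+k)),np.sin(np.radians(yaw+k)),0]);x=np.array([0,0,-1.])
        T=Ro.from_matrix(np.c_[x,y,np.cross(x,y)]);dr=(R.inv()*T).as_rotvec()
        print("d_cm",np.round(R.inv().apply(np.array(p)-s["position"])*100,2),"dr",dr.round(3))
def st():
    s=manip.get_state();print({k:np.round(s[k],4).tolist() for k in("clock","position","contact_force","width","qpos")})
E
python3 - <<'E'
from h import *
s=dict(np.load("scene0.npz"));t=dict(np.load("top0.npz"))
P,ok=cloud(t);z=P[...,2]
roi=np.zeros(z.shape,bool);roi[150:222,325:378]=1
g=cv2.cvtColor(t["pixels"],cv2.COLOR_BGR2HSV);H,S,V=[g[...,i] for i in range(3)]
zt=np.median(z[165:200,345:358]);zp=np.median(z[165:205,333:336]);print("ztop",zt,"plinth",zp)
for nm,m in(("top",roi&(z>.073)&(z<.09)),("white",roi&(z>.073)&(z<.09)&~((H>95)&(H<125)&(S>80))&(V>90))):
    m=cv2.morphologyEx(m.astype(np.uint8),cv2.MORPH_OPEN,np.ones((3,3)))
    c=max(cv2.findContours(m,cv2.RETR_EXTERNAL,2)[0],key=cv2.contourArea)
    q=np.array([cast(t,x,y,zt)[:2] for x,y in c[:,0]],np.float32);r=cv2.minAreaRect(q)
    print(nm,r,cv2.boxPoints(r).round(4).tolist())
# corners read from the crops (white top: TL,TR,BR,BL)
for u,v in((538,78),(651,83),(646,326),(527,322),(533,66),(652,72),(647,345)): print("top",np.round(cast(t,(u-396)/5.3+315,v/5.3+145,zt),4))
for u,v in((98,93),(187,68),(258,228),(163,265)): print("scn",np.round(cast(s,u/4.4+190,v/5+215,zt),4))
go((.65,-.21,.18),-93.2+180)
st()
E
```

```text
ztop 0.08210940583716839 plinth 0.022785096594270575
top ((0.5424225330352783, -0.20594194531440735), (0.0770757868885994, 0.1430538445711136), 86.26119995117188) [[0.4684999883174896, -0.23970000445842743], [0.611299991607666, -0.249099999666214], [0.6162999868392944, -0.17219999432563782], [0.47360000014305115, -0.16279999911785126]]
white ((0.5432299375534058, -0.20663319528102875), (0.05949697643518448, 0.1278122216463089), 86.35472106933594) [[0.47760000824928284, -0.23229999840259552], [0.6050999760627747, -0.24040000140666962], [0.6089000105857849, -0.1809999942779541], [0.4812999963760376, -0.1729000061750412]]
top [ 0.6074 -0.1848  0.0821]
top [ 0.6034 -0.2433  0.0821]
top [ 0.4751 -0.2326  0.0821]
top [ 0.4785 -0.1723  0.0821]
top [ 0.6139 -0.1826  0.0821]
top [ 0.6093 -0.2442  0.0821]
top [ 0.4653 -0.2324  0.0821]
scn [ 0.4757 -0.2249  0.0821]
scn [ 0.4828 -0.1701  0.0821]
scn [ 0.6135 -0.1863  0.0821]
scn [ 0.6114 -0.2433  0.0821]
d_cm [  5.13 -55.92  68.3 ] dr [-0.279 -0.     0.002]
d_cm [  5.13 -55.92  68.3 ] dr [2.863e+00 2.000e-03 1.000e-03]
{'clock': 0.1, 'position': [0.1887, 0.5427, 0.2305], 'contact_force': [0.511, -0.7249, -1.1478], 'width': 0.0857, 'qpos': [1.115, 0.2766, 1.506, 0.0, 1.3607, -0.121]}
```

```bash
python3 -m creep '{"delta_pos":[[0,-2,2],[0,-5,6],[0,-8,10],[0,-11,13.5],[0,-14,17],[0,-17,20.5],[0,-20,24],[0,-23,28],[0,-26,31.5],[0,-28,34]],"dr":[[-0.03,0,0],[-0.06,0,0],[-0.09,0,0],[-0.12,0,0],[-0.15,0,0],[-0.18,0,0],[-0.21,0,0],[-0.24,0,0],[-0.27,0,0],[-0.27,0,0]]}' -1 40
python3 - <<'E'
from h import *
go((.655,-.2135,.20),86.3);st()
E
```

```text
clock: 1.1
position: [0.4189, 0.1643, 0.2311]
ee_rot: [0.707, 0.023, 0.707, -0.024]
contact_force: [0.1, 0.9, -0.0]
width: 0.0004
d_cm [  3.14 -36.13  26.06] dr [-0.002  0.     0.001]
d_cm [  3.14 -36.13  26.06] dr [ 3.14e+00  1.00e-03 -0.00e+00]
{'clock': 1.1, 'position': [0.4189, 0.1643, 0.2311], 'contact_force': [0.0543, 0.8999, -0.0031], 'width': 0.0004, 'qpos': [0.2195, 0.0861, 1.7498, -0.0008, 1.306, -1.2849]}
```

```bash
python3 -m creep '{"delta_pos":[[0,-3,2],[0,-7,5],[0,-11,8],[0,-15,11],[0,-19,14],[0,-23,17],[0,-27,20],[1,-31,23],[2,-34,25],[3,-36.1,26.1]],"dr":[[0,0,0],[0,0,0],[0,0,0],[0,0,0],[0,0,0],[0,0,0],[0,0,0],[0,0,0],[0,0,0],[0,0,0]]}'
python3 - <<'E'
from h import *
go((.655,-.2135,.071),86.3);st()
E
```

```text
clock: 2.1
position: [0.6561, -0.2129, 0.1996]
ee_rot: [0.706, 0.023, 0.707, -0.023]
contact_force: [-1.2, 0.4, -1.0]
width: 0.0002
d_cm [12.86 -0.07 -0.1 ] dr [-0.002 -0.001  0.   ]
d_cm [12.86 -0.07 -0.1 ] dr [3.14e+00 0.00e+00 1.00e-03]
{'clock': 2.1, 'position': [0.6561, -0.2129, 0.1996], 'contact_force': [-1.1508, 0.3843, -0.9726], 'width': 0.0002, 'qpos': [-0.4144, 0.4664, 1.2852, -0.0003, 1.3906, -1.9187]}
```

```bash
python3 -m creep '{"delta_pos":[[3,0,0],[6,0,0],[9,0,0],[11.5,0,0],[12.8,0,0],[12.8,0,0],[12.8,0,0]],"dr":[[0,0,0],[0,0,0],[0,0,0],[0,0,0],[0,0,0],[0,0,0],[0,0,0]]}'
python3 - <<'E'
from h import *
st()
for n in("scene","top"):
    d=img(n);np.savez(n+"1.npz",**d);d["pixels"]
    cv2.imwrite("pics/a_%s.png"%n,d["pixels"])
t,s=[cv2.imread("pics/a_%s.png"%n) for n in("top","scene")]
a=cv2.resize(s[195:300,180:290],(420,400),interpolation=2);b=cv2.resize(t[120:220,310:400],(360,400),interpolation=2)
cv2.imwrite("pics/crop2.png",np.hstack([a,b]))
E
```

```text
clock: 2.8
position: [0.6556, -0.2101, 0.0741]
ee_rot: [0.707, 0.023, 0.706, -0.023]
contact_force: [0.3, 0.1, 0.1]
width: 0.0001
{'clock': 2.8, 'position': [0.6556, -0.2101, 0.0741], 'contact_force': [0.3182, 0.0835, 0.0742], 'width': 0.0001, 'qpos': [-0.4112, 0.5511, 1.4615, 0.0002, 1.1279, -1.9176]}
```

View pics/crop2.png

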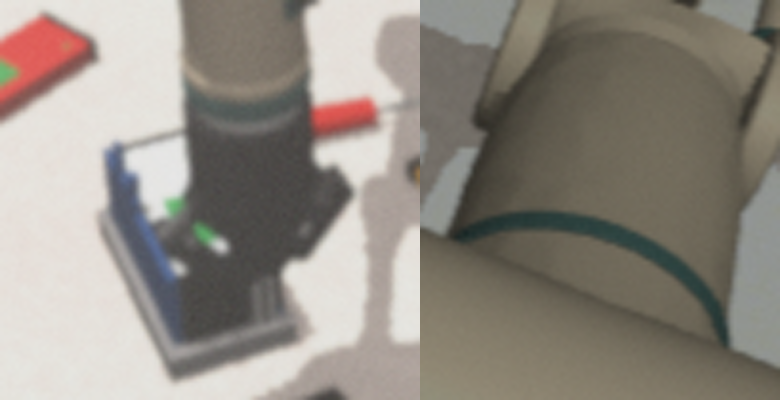

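```bash
python3 -m creep '{"delta_pos":[[0.1,0,-1],[0.2,0,-2],[0.2,0,-2.5],[0.2,0,-3],[0.2,0,-3.5],[0.2,0,-4],[0.2,0,-4.5],[0.2,0,-5],[0.2,0,-5.5],[0.2,0,-6]],"dr":[[0,0,0],[0,0,0],[0,0,0],[0,0,0],[0,0,0],[0,0,0],[0,0,0],[0,0,0],[0,0,0],[0,0,0]]}'
python3 - <<'E'
from h import *
st()
d=img("scene")
P,ok=cloud(d)
# rack coordinates of points in the top slab
c,s=np.cos(np.radians(-3.7)),np.sin(np.radians(-3.7))
x=P[...,0]-.5428;y=P[...,1]+.206;X=c*x+s*y;Y=-s*x+c*y
m=ok&(abs(Y)<.028)&(abs(P[...,2]-.081)<.005)&(X<0)&(X>-.2)
print("front edge X",np.percentile(X[m],[0.5,2,5]))
cv2.imwrite("pics/c3.png",cv2.resize(d["pixels"][185:300,180:300],None,fx=4,fy=4))
E
```

```text
clock: 3.9
position: [0.5955, -0.2064, 0.0716]
ee_rot: [0.707, 0.023, 0.706, -0.023]
contact_force: [4.2, 0.1, 1.7]
width: 0.0001
{'clock': 3.9, 'position': [0.5955, -0.2064, 0.0716], 'contact_force': [4.1574, 0.0603, 1.7487], 'width': 0.0001, 'qpos': [-0.4442, 0.4773, 1.6088, 0.0004, 1.0543, -1.9504]}
front edge X [-0.09998035 -0.09891137 -0.09744441]
```

```bash
python3 -m creep '{"delta_pos":[[0,0,-0.5],[0,0,-1],[0,0,-1.5],[0,0,-2],[0,0,-2.5],[0,0,-2.8],[0,0,-2.8],[0,0,-2.8]],"dr":[[0,0,0],[0,0,0],[0,0,0],[0,0,0],[0,0,0],[0,0,0],[0,0,0],[0,0,0]]}'
python3 - <<'E'
from h import *
st()
d=img("scene")
P,ok=cloud(d)
c,s=np.cos(np.radians(-3.7)),np.sin(np.radians(-3.7))
x=P[...,0]-.5428;y=P[...,1]+.206;X=c*x+s*y;Y=-s*x+c*y
m=ok&(abs(Y)<.028)&(abs(P[...,2]-.081)<.006)&(X<0)&(X>-.2)
print("front edge X",np.percentile(X[m],[0.5,2,5]))
cv2.imwrite("pics/c3.png",cv2.resize(d["pixels"][185:300,180:300],None,fx=4,fy=4))
E
```

```text
clock: 4.75
position: [0.5663, -0.2043, 0.0708]
ee_rot: [0.706, 0.023, 0.708, -0.023]
contact_force: [0.3, -0.0, 0.1]
width: -0.0001
{'clock': 4.75, 'position': [0.5663, -0.2043, 0.0708], 'contact_force': [0.3267, -0.0339, 0.0862], 'width': -0.0001, 'qpos': [-0.4615, 0.4436, 1.673, -0.0005, 1.0273, -1.9674]}
front edge X [-0.13011707 -0.12792888 -0.12544874]
```

View pics/c3.png

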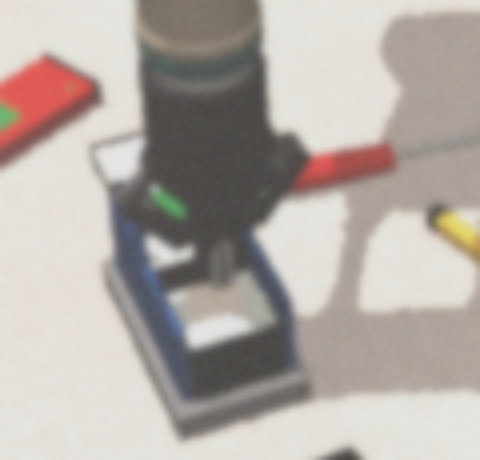

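The case is flat and sticks out about 58 mm, with the mid case still in place. I back off, lift, and go round to the front.

```bash
python3 -m creep '{"delta_pos":[[0,0,1],[-3,0,1],[-6.5,0,1],[-10,0,0],[-11,0,-3],[-11,0,-6],[-11,0,-9],[-11,0,-11.8],[-11,0,-11.8],[-11,0,-11.8]],"dr":[[0,0,0],[0,0,0],[0,0,0],[0,0,0],[0,0,0],[0,0,0],[0,0,0],[0,0,0],[0,0,0],[0,0,0]]}' && python3 -m creep '{"delta_pos":[[0,0,0],[0,0,0],[0,0,0]],"dr":[[0,0,0],[0,0,0],[0,0,0]]}' 1
python3 - <<'E'
from h import *
st();go((.448,-.200,.060),86.3)
for n in("scene","top"):
    d=img(n);cv2.imwrite("pics/d_%s.png"%n,d["pixels"])
    P,ok=cloud(d);z=P[...,2]
    c,s=np.cos(np.radians(-3.7)),np.sin(np.radians(-3.7))
    x=P[...,0]-.5428;y=P[...,1]+.206;X=c*x+s*y;Y=-s*x+c*y
    m=ok&(abs(z-.081)<.006)&(X<-.08)&(X>-.14)&(abs(Y)<.05)
    print(n,m.sum(),"X",np.percentile(X[m],[1,5]),"Y",np.percentile(Y[m],[1,5,95,99]),"z",np.median(z[m]))
s,t=cv2.imread("pics/d_scene.png"),cv2.imread("pics/d_top.png")
cv2.imwrite("pics/d.png",np.hstack([cv2.resize(s[170:300,170:290],(370,400)),cv2.resize(t[140:270,300:420],(370,400))]))
E
```

```text
clock: 5.8
position: [0.4501, -0.1971, 0.1815]
ee_rot: [0.707, 0.023, 0.706, -0.023]
contact_force: [0.2, 0.3, -0.3]
width: 0.0004
clock: 6.1
position: [0.4504, -0.197, 0.1811]
ee_rot: [0.707, 0.023, 0.707, -0.023]
contact_force: [0.6, -0.4, 0.7]
width: 0.0433
{'clock': 6.1, 'position': [0.4504, -0.197, 0.1811], 'contact_force': [0.5795, -0.4285, 0.6987], 'width': 0.0433, 'qpos': [-0.5541, 0.1865, 1.7582, 0.0002, 1.1971, -2.0606]}
d_cm [12.11 -0.32 -0.22] dr [ 0.  0. -0.]
d_cm [12.11 -0.32 -0.22] dr [-3.141  0.     0.   ]
scene 260 X [-0.12795223 -0.12538393] Y [-0.0319937  -0.03012793  0.02448413  0.02764805] z 0.08086826063324207
top 227 X [-0.12918001 -0.12804553] Y [-0.02839889 -0.02778349  0.00673758  0.01181961] z 0.0819868265822506
```

View pics/d.png

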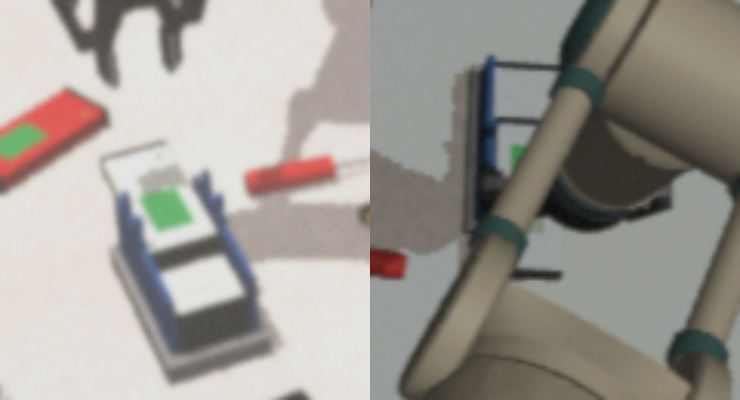

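```bash
python3 -m creep '{"delta_pos":[[0,-0.4,-0.2],[0,-0.4,-0.2],[2,-0.4,-0.2],[5,-0.4,-0.2],[8,-0.4,-0.2],[10,-0.4,-0.2],[11.5,-0.4,-0.2],[12,-0.4,-0.2],[12,-0.4,-0.2],[12,-0.4,-0.2]],"dr":[[0,0,0],[0,0,0],[0,0,0],[0,0,0],[0,0,0],[0,0,0],[0,0,0],[0,0,0],[0,0,0],[0,0,0]]}' 1
python3 - <<'E'
from h import *
st();go((.448,-.202,.060),86.3)
d=img("scene");cv2.imwrite("pics/e.png",cv2.resize(d["pixels"][170:300,170:290],None,fx=4,fy=4))
E
```

```text
clock: 7.2
position: [0.4479, -0.2011, 0.062]
ee_rot: [0.707, 0.023, 0.706, -0.023]
contact_force: [-0.2, 0.2, -0.1]
width: 0.0855
{'clock': 7.2, 'position': [0.4479, -0.2011, 0.062], 'contact_force': [-0.1745, 0.2094, -0.1329], 'width': 0.0855, 'qpos': [-0.5639, 0.3127, 1.9304, 0.0001, 0.8971, -2.0699]}
d_cm [ 0.2  -0.08  0.01] dr [-0.     0.001  0.001]
d_cm [ 0.2  -0.08  0.01] dr [ 3.141e+00  1.000e-03 -2.000e-03]
```

View pics/e.png

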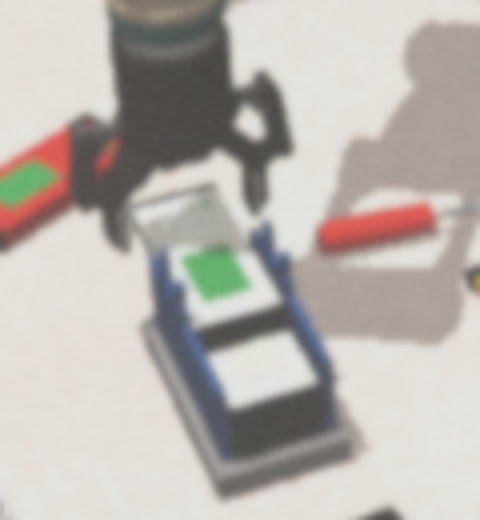

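```bash
python3 -m creep '{"delta_pos":[[0.3,0,0],[0.3,0,0],[0.3,0,0],[0.3,0,0],[0.3,0,0],[0.3,0,0],[0.3,0,0]],"dr":[[0,0,0],[0,0,0],[0,0,0],[0,0,0],[0,0,0],[0,0,0],[0,0,0]]}' -1 70 && python3 -m creep '{"delta_pos":[[-0.3,0,0],[-0.7,0,0],[-1.2,0,0],[-2,0,0],[-3,0,0],[-4.5,0,0],[-6,0,0],[-8,0,0],[-9,0,0],[-9,0,0]],"dr":[[0,0,0],[0,0,0],[0,0,0],[0,0,0],[0,0,0],[0,0,0],[0,0,0],[0,0,0],[0,0,0],[0,0,0]]}'
python3 - <<'E'
from h import *
st()
d=img("scene");cv2.imwrite("pics/f.png",cv2.resize(d["pixels"][150:300,170:310],None,fx=4,fy=4))
P,ok=cloud(d)
r=(slice(170,260),slice(195,260))
g=cv2.cvtColor(d["pixels"],cv2.COLOR_BGR2HSV)
m=ok&(P[...,2]>.11)&(P[...,0]>.47)&(P[...,0]<.6)&(abs(P[...,1]+.2)<.05)&(g[...,2]>130)
A=P[m];C=np.c_[A[:,:2]-[.5,-.2],np.ones(len(A))];print(len(A),"plane dz/dx,dz/dy,z0",np.linalg.lstsq(C,A[:,2],rcond=None)[0])
E
```

```text
clock: 7.95
position: [0.4475, -0.2009, 0.0591]
ee_rot: [0.707, 0.023, 0.706, -0.023]
contact_force: [-2.6, 0.1, 6.1]
width: 0.0583
clock: 8.95
position: [0.4484, -0.2014, 0.1501]
ee_rot: [0.708, 0.022, 0.705, -0.024]
contact_force: [0.2, -0.3, -1.9]
width: 0.0585
{'clock': 8.95, 'position': [0.4484, -0.2014, 0.1501], 'contact_force': [0.2434, -0.3147, -1.9347], 'width': 0.0585, 'qpos': [-0.5639, 0.2118, 1.8097, 0.0001, 1.1159, -2.0699]}
1289 plane dz/dx,dz/dy,z0 [-4.39726721  2.79313817  0.36496968]
```

View pics/f.png

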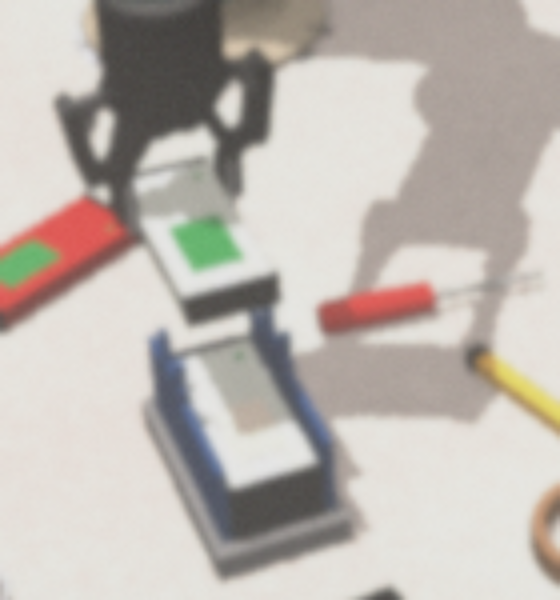

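```bash
python3 - <<'E'
from h import *
go((.524,.199,.13),94.2)
E
```

```text
d_cm [ 1.87 40.4   5.03] dr [-0.138  0.001  0.001]
d_cm [ 1.87 40.4   5.03] dr [ 3.004e+00  1.000e-03 -2.000e-03]
```

```bash
python3 -m creep '{"delta_pos":[[0,1,0],[0,3,0.5],[0,6,1],[0,9.5,1.5],[0,13,2],[0,16.5,2.5],[0,20,3],[0,23,3.5],[0,26,4],[0,29,4.5]],"dr":[[0,0,0],[-0.02,0,0],[-0.04,0,0],[-0.06,0,0],[-0.08,0,0],[-0.1,0,0],[-0.12,0,0],[-0.138,0,0],[-0.138,0,0],[-0.138,0,0]]}'
python3 - <<'E'
from h import *
go((.524,.199,.06),94.2)
E
```

```text
clock: 10.0
position: [0.5098, 0.0878, 0.1471]
ee_rot: [0.706, -0.026, 0.708, 0.026]
contact_force: [1.3, 0.2, -2.3]
width: 0.0584
d_cm [ 8.71 10.98  2.26] dr [ 0.    -0.003 -0.001]
d_cm [ 8.71 10.98  2.26] dr [-3.141e+00  1.000e-03 -4.000e-03]
```

```bash
python3 -m creep '{"delta_pos":[[0,3,1],[1,6,1.6],[2,8.5,2],[3,10,2.2],[4.5,11,2.2],[6,11,2.2],[7.5,11,2.2],[8.7,11,2.2],[8.7,11,2.2],[8.7,11,2.2]],"dr":[[0,0,0],[0,0,0],[0,0,0],[0,0,0],[0,0,0],[0,0,0],[0,0,0],[0,0,0],[0,0,0],[0,0,0]]}'
python3 - <<'E'
from h import *
st();go((.524,.199,.005),94.2)
d=img("scene");cv2.imwrite("pics/g.png",cv2.resize(d["pixels"][150:280,290:430],None,fx=4,fy=4))
E
```

```text
clock: 11.0
position: [0.5247, 0.1969, 0.061]
ee_rot: [0.706, -0.026, 0.707, 0.026]
contact_force: [0.0, -0.4, -1.8]
width: 0.0584
{'clock': 11.0, 'position': [0.5247, 0.1969, 0.061], 'contact_force': [0.0272, -0.3788, -1.8395], 'width': 0.0584, 'qpos': [0.2348, 0.4014, 1.78, 0.0001, 0.961, -1.4089]}
d_cm [ 5.6   0.21 -0.05] dr [-0.    -0.001  0.   ]
d_cm [ 5.6   0.21 -0.05] dr [3.141e+00 0.000e+00 1.000e-03]
```

View pics/g.png

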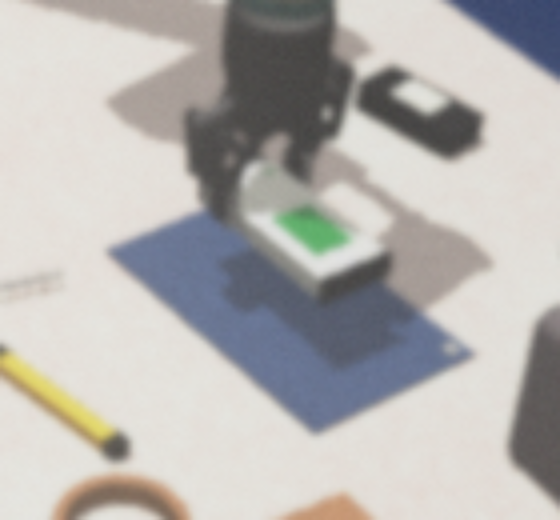

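```bash
python3 -m creep '{"delta_pos":[[1.5,0,0],[3,0,0],[4.2,0,0],[5,0,0],[5.3,0,0],[5.5,0,0],[5.6,0,0],[5.6,0,0]],"dr":[[0,0,0],[0,0,0],[0,0,0],[0,0,0],[0,0,0],[0,0,0],[0,0,0],[0,0,0]]}'
```

```text
clock: 11.85
position: [0.5252, 0.1972, 0.0056]
ee_rot: [0.707, -0.026, 0.706, 0.026]
contact_force: [-0.6, 0.8, -2.3]
width: 0.0586
```

```bash
python3 -m creep '{"delta_pos":[[0.1,0,0],[0.2,0,0],[0.3,0,0],[0.4,0,0],[0.4,0,0]],"dr":[[0,0,0],[0,0,0],[0,0,0],[0,0,0],[0,0,0]]}'
```

```text
clock: 12.35
position: [0.525, 0.1971, 0.0013]
ee_rot: [0.707, -0.026, 0.707, 0.026]
contact_force: [1.1, 0.6, -2.3]
width: 0.0583
```

```bash
python3 -m creep '{"delta_pos":[[0.05,0,0],[0.1,0,0],[0.15,0,0],[0.15,0,0]],"dr":[[0,0,0],[0,0,0],[0,0,0],[0,0,0]]}'
```

```text
clock: 12.75
position: [0.5249, 0.1971, 0.0012]
ee_rot: [0.707, -0.026, 0.706, 0.026]
contact_force: [-3.1, -0.6, 9.0]
width: 0.0585
```

Contact made (+9 N). Release slowly and rise.

```bash
python3 -m creep '{"delta_pos":[[0,0,0],[0,0,0],[0,0,0],[0,0,0],[0,0,0],[-1,0,0],[-3,0,0],[-6,0,0],[-9,0,0],[-12,0,0]],"dr":[[0,0,0],[0,0,0],[0,0,0],[0,0,0],[0,0,0],[0,0,0],[0,0,0],[0,0,0],[0,0,0],[0,0,0]]}' 1
python3 - <<'E'
from h import *
st()
go((.577,-.004,.12),102)
d=img("scene");np.savez("s3.npz",**d)
P,ok=cloud(d);g=cv2.cvtColor(d["pixels"],cv2.COLOR_BGR2HSV)
# bar from scene, long side mask, cast at z=.010
m=((g[...,0]>20)&(g[...,0]<38)&(g[...,1]>90)).astype(np.uint8);m[:225]=0;m[275:]=0;m[:,:275]=0;m[:,335:]=0
v,u=np.nonzero(m);q=np.array([cast(d,a,b,.009)[:2] for a,b in zip(u,v)],np.float32);print("bar",cv2.minAreaRect(q))
gm=ok&(g[...,0]>40)&(g[...,0]<85)&(g[...,1]>100)&(P[...,1]>.1)&(P[...,1]<.3)&(P[...,0]>.45)&(P[...,0]<.7)
print("label",gm.sum(),P[gm].mean(0))
cv2.imwrite("pics/i.png",cv2.resize(d["pixels"][150:280,270:430],None,fx=4,fy=4))
E
```

```text
clock: 13.75
position: [0.5248, 0.197, 0.1216]
ee_rot: [0.707, -0.026, 0.706, 0.026]
contact_force: [0.8, -0.5, -0.2]
width: 0.0854
{'clock': 13.75, 'position': [0.5248, 0.197, 0.1216], 'contact_force': [0.7604, -0.4684, -0.1776], 'width': 0.0854, 'qpos': [0.235, 0.3371, 1.7047, 0.0001, 1.0992, -1.409]}
d_cm [  0.16 -20.43   3.73] dr [-0.136  0.001 -0.   ]
d_cm [  0.16 -20.43   3.73] dr [ 3.005e+00 -0.000e+00 -1.000e-03]
bar ((0.5732186436653137, -0.004243206232786179), (0.10990139842033386, 0.014763903804123402), 11.840768814086914)
label 55 [0.58190259 0.20112161 0.02362583]
```

View pics/i.png

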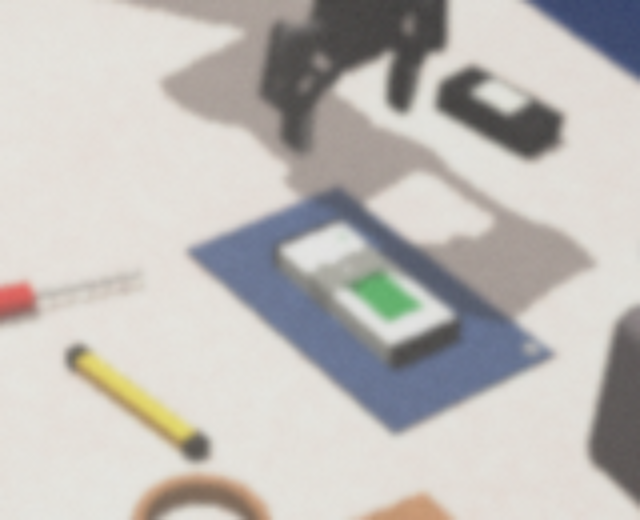

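The case lies flat and lengthwise on the mat. Bar next: its centre is about (0.575, -0.004), yaw 12°.

```bash
python3 -m creep '{"delta_pos":[[0,-2,0.5],[0,-5,1],[0,-8.5,1.5],[0,-12,2],[0,-15.5,2.5],[0,-18.5,3],[0,-20.4,3.5],[0,-20.4,3.5],[0,-20.4,3.5]],"dr":[[-0.02,0,0],[-0.04,0,0],[-0.06,0,0],[-0.08,0,0],[-0.1,0,0],[-0.12,0,0],[-0.136,0,0],[-0.136,0,0],[-0.136,0,0]]}' 1
python3 - <<'E'
from h import *
st();go((.575,-.004,.005),102)
E
```

```text
clock: 14.7
position: [0.5745, -0.0037, 0.12]
ee_rot: [0.703, -0.073, 0.703, 0.074]
contact_force: [0.2, 0.3, 0.2]
width: 0.0853
{'clock': 14.7, 'position': [0.5745, -0.0037, 0.12], 'contact_force': [0.2015, 0.2793, 0.1974], 'width': 0.0853, 'qpos': [-0.1281, 0.3579, 1.6759, 0.0008, 1.1081, -1.9071]}
d_cm [11.5  -0.04  0.04] dr [-0.002  0.    -0.001]
d_cm [11.5  -0.04  0.04] dr [ 3.14e+00 -1.00e-03 -0.00e+00]
```

```bash
python3 -m creep '{"delta_pos":[[3,0,0],[6,0,0],[8.5,0,0],[10,0,0],[11,0,0],[11.3,0,0],[11.5,0,0],[11.5,0,0]],"dr":[[0,0,0],[0,0,0],[0,0,0],[0,0,0],[0,0,0],[0,0,0],[0,0,0],[0,0,0]]}' 1 && python3 -m creep '{"delta_pos":[[0,0,0],[0,0,0],[0,0,0],[0,0,0],[0,0,0],[0,0,0],[0,0,0],[0,0,0],[0,0,0],[0,0,0]],"dr":[[0,0,0],[0,0,0],[0,0,0],[0,0,0],[0,0,0],[0,0,0],[0,0,0],[0,0,0],[0,0,0],[0,0,0]]}' -1 60
```

```text
clock: 15.5
position: [0.5752, -0.0036, 0.0054]
ee_rot: [0.704, -0.074, 0.703, 0.074]
contact_force: [0.6, 0.1, -0.5]
width: 0.0853
clock: 16.5
position: [0.5749, -0.0039, 0.0052]
ee_rot: [0.703, -0.074, 0.703, 0.074]
contact_force: [-0.9, -0.8, 5.5]
width: 0.0118
```

```bash
python3 -m creep '{"delta_pos":[[-0.5,0,0],[-2,0,0],[-4,0,0],[-7,0,0],[-10,0,0],[-13,0,0],[-16,0,0],[-16,0,0]],"dr":[[0,0,0],[0,0,0],[0,0,0],[0,0,0],[0,0,0],[0,0,0],[0,0,0],[0,0,0]]}' && python3 -m creep '{"delta_pos":[[0,0,0],[0,0,0],[0,0,0],[0,0,0],[0,0,0],[0,0,0],[0,0,0],[0,0,0],[0,0,0],[0,0,0]],"dr":[[0.13,0,0],[0.26,0,0],[0.39,0,0],[0.52,0,0],[0.65,0,0],[0.78,0,0],[0.91,0,0],[1.04,0,0],[1.17,0,0],[1.3,0,0]]}'
python3 - <<'E'
from h import *
c,s=np.cos(np.radians(-3.7)),np.sin(np.radians(-3.7))
d=img("top");g=cv2.cvtColor(d["pixels"],cv2.COLOR_BGR2HSV);P,ok=cloud(d)
m=ok&(g[...,0]>20)&(g[...,0]<38)&(g[...,1]>100)&(P[...,1]<.15)&(P[...,1]>-.15)&(P[...,0]<.75)&(P[...,0]>.4)
print("bar top view",m.sum(),P[m].mean(0) if m.any() else 0)
# rack remeasure: forks by depth in scene before (scene0)
T=np.array([.5428+c*-.02,-.206+s*-.02]);print("seat",T)
st();go((T[0],T[1],.165),-3.7)
E
```

```text
clock: 17.3
position: [0.5774, -0.004, 0.1689]
ee_rot: [0.706, -0.074, 0.7, 0.073]
contact_force: [1.2, -0.3, -1.7]
width: 0.0121
clock: 18.3
position: [0.5737, -0.0036, 0.163]
ee_rot: [0.602, 0.368, 0.605, -0.369]
contact_force: [0.3, -0.1, -1.7]
width: 0.0124
bar top view 59 [ 0.57586607 -0.02980927  0.20242592]
seat [ 0.52284169 -0.20470935]
{'clock': 18.35, 'position': [0.5737, -0.0036, 0.163], 'contact_force': [-0.4367, 0.0367, -0.4981], 'width': 0.0118, 'qpos': [-0.1277, 0.3213, 1.6147, 0.0003, 1.2089, -0.5992]}
d_cm [ -0.2  -13.66  15.61] dr [ 0.536 -0.001  0.003]
d_cm [ -0.2  -13.66  15.61] dr [-2.606e+00 -4.000e-03 -2.000e-03]
```

```bash
python3 - <<'E'
from h import *
s=dict(np.load("scene0.npz"));t=dict(np.load("top0.npz"))
f=lambda d,u,v:cast(d,u,v,.112)[:2]
S=[f(s,u/4.4+190,v/5+215) for u,v in((88,90),(103,130),(205,55),(222,95))]
T=[f(t,(u-396)/5.3+315,v/5.3+145) for u,v in((520,190),(516,255),(670,201),(670,267))]
print("scene",np.round(S,4).tolist(),np.mean(S,0));print("top",np.round(T,4).tolist(),np.mean(T,0))
# depth-based: points above .09 near rack
for d in(s,t):
    P,ok=cloud(d);c,q=np.cos(np.radians(-3.7)),np.sin(np.radians(-3.7))
    x=P[...,0]-.5428;y=P[...,1]+.206;X=c*x+q*y;Y=-q*x+c*y
    m=ok&(P[...,2]>.096)&(P[...,2]<.12)&(abs(X)<.07)&(abs(Y)<.05)
    print(np.round(np.c_[X[m],Y[m],P[...,2][m]]*1000)[np.argsort(X[m])].astype(int).tolist()[:60])
E
python3 -m creep '{"delta_pos":[[0,-1.5,2],[0,-4,5],[0,-6.5,8],[0,-9,11],[0,-11,13.5],[0,-13.6,15.6],[0,-13.6,15.6],[0,-13.6,15.6]],"dr":[[0.09,0,0],[0.18,0,0],[0.27,0,0],[0.36,0,0],[0.45,0,0],[0.536,0,0],[0.536,0,0],[0.536,0,0]]}'
```

```text
scene [[0.5042, -0.2404], [0.5367, -0.2448], [0.5116, -0.1698], [0.545, -0.1746]] [ 0.5243789  -0.20741611]
top [[0.5399, -0.1672], [0.5067, -0.1635], [0.5326, -0.2417], [0.4989, -0.2395]] [ 0.51951735 -0.20300103]
[[-42, 32, 103], [-41, -35, 111], [-41, 32, 101], [-40, -39, 106], [-40, -33, 111], [-39, 35, 111], [-38, 31, 109], [-38, -39, 111], [-37, 33, 106], [-37, 34, 110], [-36, -37, 106], [-36, -37, 109], [-35, -35, 109], [-35, 35, 97], [-35, -38, 104], [-35, 36, 111], [-34, 35, 107], [-34, -36, 96], [-34, 32, 105], [-34, -37, 114], [-34, -36, 103], [-34, -35, 113], [-34, -33, 103], [-34, -36, 100], [-33, 35, 105], [-32, 34, 103], [-32, -34, 101], [-32, 37, 99], [-32, 31, 101], [-32, 31, 104], [-31, -36, 109], [-31, -39, 104], [-30, 31, 99], [-30, -35, 96], [-28, 30, 98], [-10, -39, 97], [-10, -39, 103], [-10, -39, 100], [-10, -36, 109], [-8, 36, 108], [-6, -35, 99], [-6, -34, 112], [-6, -35, 102], [-6, 32, 110], [-5, 31, 98], [-5, -37, 111], [-4, -35, 110], [-3, 34, 108], [-3, -36, 98], [-3, -40, 113], [-3, -39, 99], [-2, -39, 103], [-2, 33, 103], [-2, -39, 106], [-2, 36, 99], 
[... 219 characters left out ...]
14], [-38, 37, 113], [-38, 34, 113], [-38, 37, 99], [-36, -31, 104], [-36, 32, 115], [-36, 37, 114], [-35, 34, 110], [-32, -33, 96], [-23, -35, 96], [-10, -35, 99], [-10, 35, 97], [-10, -32, 97], [-9, -33, 105], [-9, -36, 105], [-9, 35, 102], [-8, 33, 102], [-8, -34, 113], [-8, -32, 101], [-8, -32, 109], [-7, -38, 109], [-7, 31, 108], [-7, 36, 107], [-7, 33, 107], [-6, 35, 114], [-6, -37, 115], [-6, 32, 113], [-6, -32, 101], [-6, -32, 112], [-5, -35, 110], [-4, 36, 107], [-4, 32, 115], [-3, -34, 114], [-3, -37, 113], [-3, 34, 112], [-3, -32, 111], [0, 34, 113]]
clock: 19.15
position: [0.5253, -0.2051, 0.1636]
ee_rot: [0.485, 0.514, 0.487, -0.514]
contact_force: [0.7, 0.4, -1.6]
width: 0.0121
```

```bash
python3 -m creep '{"delta_pos":[[1,0,0],[2,0,0],[3,0,0],[3,0,0],[3,0,0]],"dr":[[0,0,0],[0,0,0],[0,0,0],[0,0,0],[0,0,0]]}'
python3 - <<'E'
from h import *
st();go((.5223,-.2047,.097),-3.7)
d=img("scene");g=cv2.cvtColor(d["pixels"],cv2.COLOR_BGR2HSV);P,ok=cloud(d)
c,q=np.cos(np.radians(-3.7)),np.sin(np.radians(-3.7))
x=P[...,0]-.5428;y=P[...,1]+.206;X=c*x+q*y;Y=-q*x+c*y
m=ok&(g[...,0]>18)&(g[...,0]<38)&(g[...,1]>90)&(abs(X)<.1)&(abs(Y)<.1)&(P[...,2]>.1)
print("bar rack X,Y,Z pct",*[np.percentile(a[m],[2,10,50,90,98]).round(4) for a in(X,Y,P[...,2])])
A=P[m];print("yaw",np.degrees(np.arctan(np.polyfit(A[:,1],A[:,0],1)[0])))
cv2.imwrite("pics/k.png",cv2.resize(d["pixels"][170:300,170:300],None,fx=4,fy=4))
E
```

```text
clock: 19.65
position: [0.5261, -0.2044, 0.1342]
ee_rot: [-0.486, -0.513, -0.486, 0.514]
contact_force: [0.4, 0.2, -1.8]
width: 0.0118
{'clock': 19.65, 'position': [0.5261, -0.2044, 0.1342], 'contact_force': [0.4258, 0.1858, -1.808], 'width': 0.0118, 'qpos': [-0.494, 0.3315, 1.678, 0.0001, 1.1332, -0.439]}
d_cm [ 3.72 -0.37  0.05] dr [ 0.01  -0.001  0.001]
d_cm [ 3.72 -0.37  0.05] dr [-3.132e+00 -2.000e-03 -1.000e-03]
bar rack X,Y,Z pct [-0.0231 -0.0202 -0.0138 -0.0083 -0.006 ] [-0.0556 -0.0513 -0.0313 -0.0122  0.0262] [0.1368 0.1393 0.1426 0.1444 0.1455]
yaw 0.9839175286715841
```

View pics/k.png

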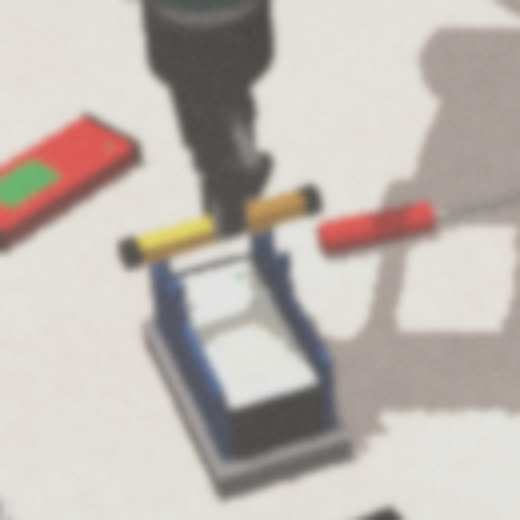

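```bash
python3 -m creep '{"delta_pos":[[0,-0.2,0],[0,-0.4,0],[0.5,-0.4,0],[1,-0.4,0],[1.5,-0.4,0],[2,-0.4,0],[2.5,-0.4,0],[2.9,-0.4,0],[3.2,-0.4,0],[3.2,-0.4,0]],"dr":[[0.01,0,0],[0.01,0,0],[0.01,0,0],[0.01,0,0],[0.01,0,0],[0.01,0,0],[0.01,0,0],[0.01,0,0],[0.01,0,0],[0.01,0,0]]}'
```

```text
clock: 20.7
position: [0.5219, -0.2046, 0.1022]
ee_rot: [-0.483, -0.516, -0.484, 0.516]
contact_force: [-0.1, 0.6, -0.9]
width: 0.012
```

```bash
python3 -m creep '{"delta_pos":[[0.1,0,0],[0.2,0,0],[0.3,0,0],[0.4,0,0],[0.4,0,0]],"dr":[[0,0,0],[0,0,0],[0,0,0],[0,0,0],[0,0,0]]}'
```

```text
clock: 21.2
position: [0.5221, -0.2047, 0.0987]
ee_rot: [0.483, 0.516, 0.483, -0.516]
contact_force: [-0.3, 0.0, -0.4]
width: 0.0121
```

```bash
python3 -m creep '{"delta_pos":[[0.1,0,0],[0.15,0,0],[0.2,0,0],[0.2,0,0]],"dr":[[0,0,0],[0,0,0],[0,0,0],[0,0,0]]}'
```

```text
clock: 21.6
position: [0.5221, -0.2048, 0.0967]
ee_rot: [0.483, 0.516, 0.483, -0.516]
contact_force: [-0.3, -0.5, -1.3]
width: 0.0122
```

```bash
python3 -m creep '{"delta_pos":[[0.1,0,0],[0.15,0,0],[0.2,0,0],[0.25,0,0],[0.25,0,0]],"dr":[[0,0,0],[0,0,0],[0,0,0],[0,0,0],[0,0,0]]}'
```

```text
clock: 22.1
position: [0.5223, -0.2048, 0.0963]
ee_rot: [0.484, 0.516, 0.483, -0.516]
contact_force: [-3.5, 1.3, 11.4]
width: 0.0123
```

```bash
python3 -m creep '{"delta_pos":[[0,0,0],[0,0,0],[0,0,0],[0,0,0],[-1,0,0],[-3,0,0],[-6,0,0],[-10,0,0],[-14,0,0],[-16,0,0]],"dr":[[0,0,0],[0,0,0],[0,0,0],[0,0,0],[0,0,0],[0,0,0],[0,0,0],[0,0,0],[0,0,0],[0,0,0]]}' 0.2 && python3 -m creep '{"delta_pos":[[0,0,0],[0,0,0],[0,0,0],[0,0,0],[0,0,0]],"dr":[[0,0,0],[0,0,0],[0,0,0],[0,0,0],[0,0,0]]}'
python3 - <<'E'
from h import *
st()
d=img("scene");g=cv2.cvtColor(d["pixels"],cv2.COLOR_BGR2HSV);P,ok=cloud(d)
c,q=np.cos(np.radians(-3.7)),np.sin(np.radians(-3.7))
x=P[...,0]-.5428;y=P[...,1]+.206;X=c*x+q*y;Y=-q*x+c*y
m=ok&(g[...,0]>18)&(g[...,0]<38)&(g[...,1]>90)&(abs(X)<.1)&(abs(Y)<.1)&(P[...,2]>.07)
print("bar rack X,Y,Z pct",*[np.percentile(a[m],[2,10,50,90,98]).round(4) for a in(X,Y,P[...,2])])
for lo,hi in((-.06,-.02),(-.02,.02),(.02,.06)):
    k=m&(Y>lo)&(Y<hi);print(lo,k.sum(),np.median(X[k]).round(4),np.percentile(P[...,2][k],[50,90]).round(4))
k=ok&(abs(P[...,2]-.061)<.005)&(abs(Y)<.02)&(abs(X)<.09)&(g[...,2]>100);print("mid case X",np.percentile(X[k],[1,99]))
cv2.imwrite("pics/l.png",np.hstack([cv2.resize(d["pixels"][170:300,170:300],None,fx=3,fy=3),cv2.resize(d["pixels"][150:280,300:430],None,fx=3,fy=3)]))
E
```

```text
clock: 23.1
position: [0.5235, -0.2055, 0.259]
ee_rot: [0.486, 0.517, 0.481, -0.515]
contact_force: [0.5, -1.2, -0.0]
width: 0.0511
clock: 23.6
position: [0.5217, -0.2045, 0.253]
ee_rot: [-0.482, -0.516, -0.484, 0.516]
contact_force: [0.2, -0.2, 0.3]
width: 0.051
{'clock': 23.6, 'position': [0.5217, -0.2045, 0.253], 'contact_force': [0.1743, -0.2043, 0.271], 'width': 0.051, 'qpos': [-0.4979, 0.2438, 1.4961, 0.0001, 1.4043, -0.4319]}
bar rack X,Y,Z pct [-0.0275 -0.0254 -0.0175 -0.0133 -0.0114] [-0.0544 -0.0465 -0.0073  0.0304  0.0405] [0.0983 0.1009 0.1045 0.1067 0.1082]
-0.06 64 -0.0176 [0.1048 0.1067]
-0.02 78 -0.0162 [0.1039 0.107 ]
0.02 39 -0.0188 [0.1045 0.1065]
mid case X [-0.04538021  0.06816599]
```

View pics/l.png

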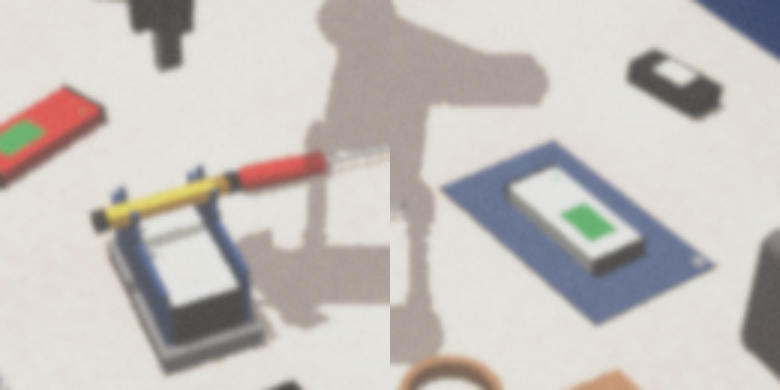

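The bar sits level in both forks, with its top at about 0.106 m, which matches the fork floor plus 14 mm. The case is flat on the mat and the gripper is clear.

```bash
python3 -c "
from rig import manip
print(manip.sign_off())"
```

```text
the job is handed in; nothing more can be done
None
```

The job is done and handed in at about 24 s on the robot's clock; no verdict was reported.

- **Case:** I pushed the green-label case about 58 mm out of the front of the rack, where it stayed flat. I then gripped it there at 70 N, lifted it level and lowered it onto the mat until it touched. The last picture shows it flat, lengthwise and wholly on the mat. From the release position, its centre should be within about 5 mm of the mat's centre.
- **Bar:** I gripped it at its middle, turned it and lowered it into the forks until it touched. The last depth check shows it level to about 1 mm between its two ends. It sits within about 4 mm of the seat along the rack and roughly 7 mm off centre across it, inside the 26 mm allowed.
- **Other things:** The middle case's back edge still measures within about 2 mm of the rack's back face, and the bottom case looks unmoved. The other things on the bench look untouched in the pictures, though I did not measure them again.
- **One disagreement:** Before lowering, the camera gave the held bar's angle as about 3° off the gripper's. I put that down to which faces of the bar were visible. The bar then went into the forks without trouble, but I did not measure its angle again.

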